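# Pin the retaining bar across the mug carrier

### The job

Get the mug carrier ready for the trolley: swing its retaining bar over the two mugs until the bar's end sits against the stop inside the fork and the holes line up, then take the pin from its stand and thread it down through fork and bar until its collar rests on the fork. Let go of everything; leave both mugs standing in the carrier, and do not disturb the salt shaker, the timer or the tape roll.

Things in the scene. Friction and masses are not known exactly. Their poses are not given: they have to be found in the camera images.
- carrier: Mug carrier fixed to the worktop: shallow steel tray 150 (x) x 285 (y) x 18 mm, 4 mm floor. Origin: centre of its underside; z up. At x 0, y +100 mm a round post carries the bar's vertical pivot. At x 0, y -123 mm a square aluminium post 30 x 16 mm, 128 mm high, carries the fork: two lugs 30 x 30 x 10 mm reaching towards the pivot, at z 94 to 104 and 118 to 128 mm.
- fork_hole (a point): Centre of the mouth of the fork's vertical hole, on the upper lug's top face (128 mm above the worktop; carrier x 0, y -100 mm). Both lugs have this 13 mm round through hole, rims chamfered 1 mm; the bar's end fits in the 14 mm gap between them; free air below the lower lug. Axes as the carrier's, z up.
- bar (a joint): Angle of the retaining bar (rad) about its vertical pivot. 0 = closed: along the carrier's -y, its end in the fork against the stop plate on the fork's far (+x) side, holes in line. Grows as the bar swings out to the carrier's -x side (towards the robot), up to 1.2. Light friction, about 1 N at the knob; it stays where it is left.
- bar_eye (a point): Centre of the hole in the free end of the bar, on the bar's top face (116 mm above the worktop), 200 mm from the pivot axis. The bar is a flat steel strap 28 mm wide and 10 mm thick, z 106 to 116 mm; the vertical hole is 13 mm in diameter.
- bar_knob (a point): Grip point on the black upright round knob of the bar: 16 mm in diameter, rising 40 mm above the bar's top face; the point is on its axis, 25 mm above the bar's top face (141 mm above the worktop), 130 mm from the pivot axis. A 24 mm collar 3 mm high surrounds its foot.
- pin: Loose steel clevis pin, 50 to 80 g, starting upright in the stand. Origin: centre of its lower tip; z along the pin towards its head. Shank 10 mm in diameter and 46 mm long, of which the lowest 8 mm taper to 4 mm at the tip; then a collar 20 mm in diameter and 4 mm thick; then a round grip 16 mm in diameter and 30 mm long, top at 80 mm.
- pin_grip (a point): Grip point on the axis of the pin's head, 72 mm above its tip, 22 mm above the collar's upper face.
- pin_stand: Fixed grey plastic block 50 x 50 x 50 mm on a 64 mm foot 5 mm thick, with a vertical through hole of 13 mm diameter at its centre in which the pin stands, its collar on the top face. Origin: centre of its underside.
- mug_a: White mug, 74 mm wide (106 mm with its handle), 92 mm high, standing in the carrier near the pivot post, its rim about 10 mm under the closed bar. Origin: at its underside; z up.
- mug_b: The same kind of mug, standing in the carrier near the fork.
- salt_shaker: White salt shaker, 43 mm in diameter, 73 mm high; bystander. Origin: centre of its underside.
- timer: Kitchen timer, 62 mm in diameter, 44 mm high; bystander. Origin: centre of its underside.
- tape_roll: Roll of tape lying flat, 96 mm in diameter, 25 mm high; bystander. Origin: centre of its underside.
Mind the look-alikes: they are no part of the job. Leave any purple look-alike of the mug_a alone. What is shaped like the mug_b but turquoise is not meant.

How it is judged:
By the outcome, as a careful person would: the job done as asked, in the order asked, and still so for the second after the job is handed in, with the robot touching nothing.
It also fails if it takes over 48 s, if anything falls off the work surface, if the arm or the gripper's body presses on something with over 40 N, if the wrist force passes 120 N, or if a joint passes its speed limit or range.

### The arm

A 6-joint arm with a two-finger parallel gripper is mounted at the origin on a cart in front of the work surface, level with it; the furniture and walls round the work are solid. World frame = base frame: x ahead of the robot, y to its left, z up, the work surface at z = 0. Lengths are in m, angles in rad, forces in N, time in s.
With the tool pointing down it reaches from about 0.225 to 0.875 m from the base axis. Payload 3.4 kg.
Tool frame: the origin (TCP) lies between the finger pads; the fingertips stand 19 mm ahead of it and the grasp point (between the pads) is the TCP; z points along the fingers, y is the line along which they close (so a half turn about z gives the same grasp; the last joint's range is limited). The gripper opens to 85 mm and grips with 20 to 120 N. Pads are 22 mm wide; open, the fingers measure 114 mm over their backs; the gripper's body (76 mm by 85 mm) begins 54 mm behind the grasp point. The pads swing forward as they close: fully open they stand 13 mm farther back than shut.
Start: joints at [-1.387, 0.276, 1.505, -0, 1.361, -0.121], TCP at [0.173, -0.549, 0.25] pointing down, gripper open.
Joint ranges: [-2.89, 2.89], [-0.75, 2.08], [0.22, 2.7], [-1.18, 4.32], [0.11, 2.71], [-2.7, 2.7]. Speed limits (rad/s): [2.57, 2.57, 3.14, 3.14, 3.14, 3.14].

### API

Orientations are given as a unit quaternion [w, x, y, z].
In Python, from rig import get_state, imaging, ticket gives the robot as it stands. The module is installed in compiled form; this text tells all that it offers.
- The arm moves only by the shell command python3 -m inch 'ROWS' [FORCE]. ROWS is JSON, a list of rows, each an object with "claw": the opening, from -1 (shut) to 1 (fully open); "travel": the shift along the world's x, y, z in units of 200 mm (1.0 is 200 mm), a list of three; "turn": the turn about the world's z in units of 180 degrees (1.0 is 180 degrees). A call has 1 to 5 rows; each row is the pose to reach, as a shift and turn from the pose commanded when the call began, turning the shorter way round; what a row does not reach only later rows make up. A row lasts 1/10 s, in which the tool goes at most 50 mm and 8.59 degrees, less where a joint would pass 70% of its speed; a pose out of reach is approached as far as the arm can. A call with a number of a shift or a turn outside -1 to 1 is refused whole. A call with a gripper value outside its range is refused whole. The fingers move at their own pace and stop on an object; FORCE is the grip in N (left out, the last holds). Time passes only in rows, so rows that repeat a pose let the fingers close. It gives the time, the measured TCP pose, the force, the opening and the grip force at its end, in the units of the state.
- get_state(): the state, without advancing time (a new reading comes with each control period).
- imaging.get_image(name): name is "scene" or "top" or "wrist"; returns the picture (384x512x3 uint8, red, green, blue); there is no depth.
- imaging.camera_params(name): a dict with "camera_matrix" (3x3 intrinsics, pixels), "cam_to_world" (4x4, takes a point from camera to world coordinates); the wrist camera has in their place "T_tool_cam" (4x4, takes a point from camera to tool coordinates, whose origin is the TCP and whose axes are the flange's). Camera axes: x right, y down, z forward; pixel columns grow to the right and rows downward; lengths in m; the calibration is good to about 2 mm. A picture is of the moment at which its call begins: read the wrist's pose just before it. camera_params takes no time and is no camera call.
- ticket.sign_off(): hands the job in; it is judged then, once.
The state is a dict: "clock": time; "qpos": joint angles; "qd": joint speeds; "effort": joint torques, N m; "position": TCP position; "ee_rot": TCP orientation; "contact_force": force on the tool from outside, world axes, zero at the start; "moment": the same for the moment, N m; "width": finger opening in m; "gripper_force": force on a finger pad.
Only numpy, scipy, OpenCV 4.12 (cv2) and the standard library are available. Lean on these libraries where they do the work, as an engineer would, in place of code of your own. Each camera call takes 0.05 s, during which the arm holds its last target. There are 200 camera calls.

## Working session

There is one attempt and no reset: what is moved stays moved. The work goes in short steps, Python scripts to look and compute and a shell command to move; the robot and the scene stay as the last step left them, time stands still between calls to the robot, and variables do not carry over. Pictures are saved under pics/ and viewed, at most 10 in all, crops included, and the job is handed in when it is done.

```bash
mkdir -p pics
cat > h.py <<'E'
import numpy as np, cv2
from rig import get_state, imaging, ticket
from scipy.spatial.transform import Rotation as R
def cam(name):
    p=imaging.camera_params(name); K=np.array(p["camera_matrix"])
    if name=="wrist":
        s=get_state(); T=np.eye(4); w,x,y,z=s["ee_rot"]
        T[:3,:3]=R.from_quat([x,y,z,w]).as_matrix(); T[:3,3]=s["position"]
        return K,T@np.array(p["T_tool_cam"])
    return K,np.array(p["cam_to_world"])
def snap(name,f):
    K,T=cam(name); im=imaging.get_image(name)
    cv2.imwrite(f"pics/{f}.png",im[:,:,::-1]); np.savez(f"pics/{f}.npz",K=K,T=T); return im
def ray(f,u,v):
    d=np.load(f"pics/{f}.npz"); r=d["T"][:3,:3]@np.linalg.solve(d["K"],[u,v,1.]); return d["T"][:3,3],r/np.linalg.norm(r)
def plane(f,u,v,z):
    o,r=ray(f,u,v); return o+r*(z-o[2])/r[2]
def tri(*fuv):
    A=np.zeros((3,3));b=np.zeros(3)
    for f,u,v in fuv:
        o,r=ray(f,u,v);P=np.eye(3)-np.outer(r,r);A+=P;b+=P@o
    return np.linalg.solve(A,b)
def proj(f,p):
    d=np.load(f"pics/{f}.npz"); c=d["T"][:3,:3].T@(np.array(p)-d["T"][:3,3]); q=d["K"]@c; return q[:2]/q[2]
E
python3 - <<'E'
from h import *
a=snap("scene","s0");b=snap("top","t0")
cv2.imwrite("pics/both0.png",cv2.resize(np.vstack([a,b])[:,:,::-1],(400,600)) if 0 else np.hstack([a,b])[:,:,::-1][:, :])
print(get_state())
for n in("s0","t0"): print(np.load(f"pics/{n}.npz")["T"].round(3))
E
```

```text
{'clock': 0.1, 'qpos': array([-1.38701209e+00,  2.76545298e-01,  1.50602981e+00,  1.47159500e-05,
        1.36070715e+00, -1.21006218e-01]), 'qd': array([ 0.00190235, -0.00203003, -0.00353452,  0.00139024,  0.00196368,
       -0.00061463]), 'effort': array([ 1.98013753e-03, -4.17698193e+01, -2.46404296e+01, -1.67248108e-04,
        5.77434505e-03, -6.12142571e-06]), 'position': array([ 0.17246686, -0.54805275,  0.24950919]), 'ee_rot': array([-8.44611672e-04,  9.88410185e-01,  1.51804458e-01, -1.93217978e-05]), 'contact_force': array([-0.97265978,  0.51078181, -0.55918369]), 'moment': array([-0.03289986, -0.00855401, -0.0162746 ]), 'gripper_force': 0.0, 'width': 0.08543453556945314}
[[-0.72  -0.307  0.623 -0.23 ]
 [-0.694  0.343 -0.633  0.796]
 [-0.019 -0.888 -0.46   0.712]
 [ 0.     0.     0.     1.   ]]
[[-0.002 -0.992  0.128  0.323]
 [-1.     0.002  0.002 -0.033]
 [-0.002 -0.128 -0.992  1.783]
 [ 0.     0.     0.     1.   ]]
```

View pics/t0.png

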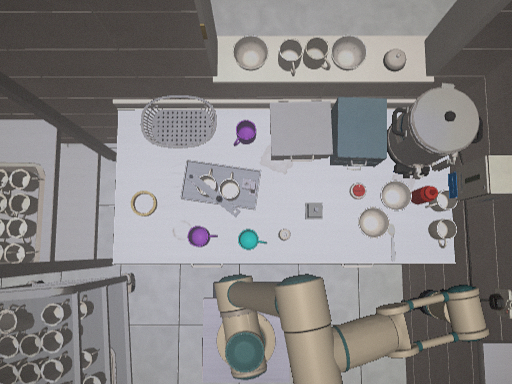

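View pics/s0.png

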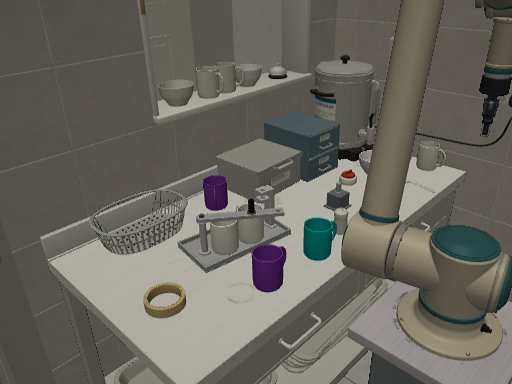

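The top view shows the carrier around (222,185), tilted slightly, with the pivot on the left and the fork on the right. The stand is at (314,210), the shaker at (285,234), the turquoise mug at (248,239) and the purple mugs at (199,236) and (246,131). The scene view shows the bar swung out, with its knob at about (251,205). I'll zoom in on both.

Run:
```python
from h import *
t=cv2.imread("pics/t0.png")[150:250,170:330]; s=cv2.imread("pics/s0.png")[170:280,170:370]
a=cv2.resize(t,(480,300),interpolation=cv2.INTER_CUBIC) ; b=cv2.resize(s,(545,300),interpolation=cv2.INTER_CUBIC)
a=cv2.resize(t,(480*1,300)); 
c=np.zeros((600,800,3),np.uint8); c[:300,:480]=cv2.resize(t,(480,300),interpolation=cv2.INTER_CUBIC); c[300:,:545]=b
cv2.imwrite("pics/z0.png",c)
# carrier at z~0.018 corners
for u,v in[(185,160),(261,171),(257,212),(181,202)]: print(plane("t0",u,v,.018).round(3))
print("stand",plane("t0",314,210,.08))
```

```text
[0.663 0.234 0.018]
[ 0.62  -0.054  0.018]
[ 0.465 -0.039  0.018]
[0.503 0.246 0.018]
stand [ 0.46679967 -0.24423807  0.08      ]
```

View pics/z0.png

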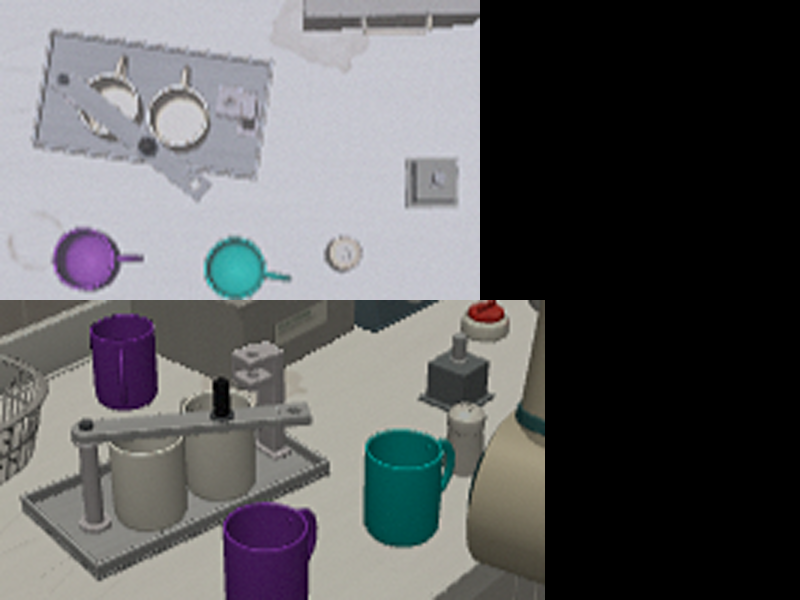

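The zoom shows the pivot bolt at top (191,176) and scene (201.6,216), the knob's top at top (219.3,199) and scene (251,199), and the pin's head at top (315.7,210) and scene (339,184). The bar's eye is at top (236.5,212).

Run:
```python
from h import *
P=tri(("t0",191,176.3),("s0",201.6,215.8)); k=tri(("t0",219.3,198.8),("s0",251.2,198.9)); g=tri(("t0",315.4,209.8),("s0",338.8,184))
print("piv",P,"knobtop",k,"pintop",g)
print("piv z.116",plane("t0",191,176.3,.12),"knob .156",plane("t0",219.3,198.8,.156),"pin",plane("t0",315.4,209.8,.084+.0), "shaker",plane("t0",170+343/3,150+252/3,.073),"turq",plane("t0",248,239,.092))
e=plane("t0",170+198/3,150+187/3,.116);print("eye",e,np.linalg.norm((e-plane("t0",191,176.3,.116))[:2]))
```

```text
piv [0.58404565 0.195825   0.12001074] knobtop [0.50087331 0.09308039 0.15804852] pintop [ 0.46726616 -0.24877715  0.08376849]
piv z.116 [0.58446654 0.19626575 0.12      ] knob .156 [0.4998433  0.09211252 0.156     ] pin [ 0.46717622 -0.2487947   0.084     ] shaker [ 0.38092874 -0.13676462  0.073     ] turq [ 0.36278973 -0.00621712  0.092     ]
eye [0.45599762 0.03580659 0.116     ] 0.20637406829352395
```

```bash
python3 -m inch '[{"claw":1,"travel":[0.7,0.7,0],"turn":0.19},{"claw":1,"travel":[0.7,0.7,0],"turn":0.19},{"claw":1,"travel":[0.7,0.7,0],"turn":0.19},{"claw":1,"travel":[0.7,0.7,0],"turn":0.19},{"claw":1,"travel":[0.7,0.7,0],"turn":0.19}]' && python3 -m inch '[{"claw":1,"travel":[0.5,0.6,0],"turn":0},{"claw":1,"travel":[0.5,0.6,0],"turn":0},{"claw":1,"travel":[0.5,0.6,0],"turn":0},{"claw":1,"travel":[0.5,0.6,0],"turn":0},{"claw":1,"travel":[0.5,0.6,0],"turn":0}]'
python3 - <<'E'
from h import *
print(imaging.camera_params("wrist")["T_tool_cam"])
snap("wrist","w1"); print(get_state()["position"],get_state()["ee_rot"], proj("w1",[.467,-.249,.084]))
E
```

```text
clock: 0.6
position: [0.3157, -0.4037, 0.2501]
ee_rot: [-0.001, 0.898, 0.439, 0.002]
contact_force: [-0.9, -1.1, -0.5]
width: 0.0853
gripper_force: 0.0
clock: 1.1
position: [0.4129, -0.2879, 0.2501]
ee_rot: [-0.0, 0.9, 0.437, -0.0]
contact_force: [0.3, 0.3, -0.2]
width: 0.0856
gripper_force: 0.0
[[-3.59590135e-04 -9.50443015e-01 -3.10898610e-01  7.85673032e-02]
 [ 9.99999519e-01 -5.79803760e-05 -9.79364040e-04 -5.52263810e-04]
 [ 9.12803693e-04 -3.10898812e-01  9.50442579e-01 -1.24688851e-01]
 [ 0.00000000e+00  0.00000000e+00  0.00000000e+00  1.00000000e+00]]
[ 0.41225266 -0.28900268  0.25008629] [ 1.31662846e-04  8.99944880e-01  4.36003200e-01 -6.36307032e-04] [281.25384813 100.68090545]
```

View pics/w1.png

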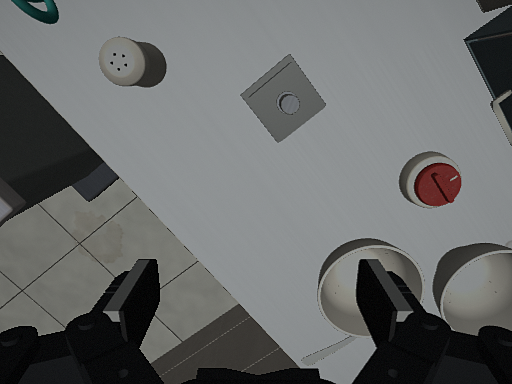

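The wrist view shows the pin's head top at about (289,103), close to the predicted (281,101). Next I'll look near the knob.

```bash
python3 -m inch '[{"claw":1,"travel":[0.15,0.85,0],"turn":0},{"claw":1,"travel":[0.15,0.85,0],"turn":0},{"claw":1,"travel":[0.15,0.85,0],"turn":0},{"claw":1,"travel":[0.15,0.85,0],"turn":0},{"claw":1,"travel":[0.15,0.85,0],"turn":0}]' && python3 -m inch '[{"claw":1,"travel":[0.15,0.8,0],"turn":0},{"claw":1,"travel":[0.15,0.8,0],"turn":0},{"claw":1,"travel":[0.15,0.8,0],"turn":0},{"claw":1,"travel":[0.15,0.8,0],"turn":0},{"claw":1,"travel":[0.15,0.8,0],"turn":0}]'
python3 - <<'E'
from h import *
print("pin",plane("w1",289,103,.084),tri(("w1",289,103),("t0",315.4,209.8),("s0",338.8,184)),tri(("w1",289,103),("s0",338.8,184)))
snap("wrist","w2"); print(get_state()["position"], proj("w2",[.5,.092,.156]))
E
```

```text
clock: 1.65
position: [0.4421, -0.1178, 0.2503]
ee_rot: [-0.0, 0.9, 0.436, -0.0]
contact_force: [0.2, -0.8, -0.9]
width: 0.0855
gripper_force: 0.0
clock: 2.15
position: [0.4732, 0.0407, 0.2501]
ee_rot: [0.001, 0.9, 0.436, -0.0]
contact_force: [-0.1, -0.8, -0.4]
width: 0.0853
gripper_force: 0.0
pin [ 0.47088416 -0.25439685  0.084     ] [ 0.46926383 -0.25186864  0.0817058 ] [ 0.47113115 -0.25468215  0.0802447 ]
[0.47286541 0.03962775 0.25010327] [241.64691371 118.52760263]
```

View pics/w2.png

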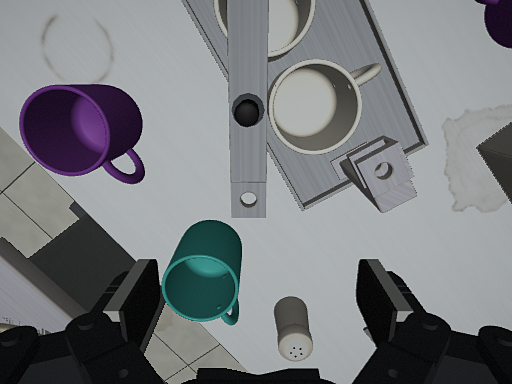

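The wrist view shows the knob at (247.5,111), the bar's eye at (249,198) and the fork hole at (384,170). The bar is nearly aligned with the tool x axis.

Run:
```python
from h import *
im=cv2.imread("pics/w2.png"); g=im.max(2); m=(g<45).astype(np.uint8)[80:140,225:275]
n,l,s,c=cv2.connectedComponentsWithStats(m); print(s[1:],c[1:]+[225,80])
k=plane("w2",247.5,111,.156); f=plane("w2",384,170,.128); e=plane("w2",249,198,.116)
print("knob",k,tri(("w2",247.5,111),("t0",219.3,198.8)),"fork",f,tri(("w2",384,170),("s0",170+262/2.725,170+49/2.727)),"eye",e)
d=e-k;print("bar dir",np.degrees(np.arctan2(d[1],d[0])),np.linalg.norm(d[:2]))
u=d[:2]/np.linalg.norm(d[:2]); p=k[:2]-.13*u; print("pivot",p); q=f[:2]-p; print(np.linalg.norm(q),np.degrees(np.arctan2(q[1],q[0])),"closed knob",p+.13*q/np.linalg.norm(q))
```

```text
[[ 15  15   1   1   1]
 [ 19  14   1   1   1]
 [ 26  14   1   1   1]
 [ 44  16   1   1   1]
 [  9  19  25  28 534]
 [ 35  20   2   2   2]
 [ 43  21   1   2   2]
 [ 38  32   1   1   1]
 [ 43  33   1   2   2]] [[240.          95.        ]
 [244.          94.        ]
 [251.          94.        ]
 [269.          96.        ]
 [246.49625468 112.7340824 ]
 [260.5        100.5       ]
 [268.         101.5       ]
 [263.         112.        ]
 [268.         113.5       ]]
knob [0.5057519  0.09330658 0.156     ] [0.50327053 0.0931328  0.13028793] fork [ 0.55631041 -0.00363168  0.128     ] [ 0.55262679 -0.00662594  0.13197425] eye [0.46147744 0.03819026 0.116     ]
bar dir -128.77460704011858 0.07069678462370271
pivot [0.58716548 0.19465661]
0.20067455773713638 -98.8446991805662 closed knob [0.5671771  0.06620247]
```

```bash
python3 -m inch '[{"claw":0.2,"travel":[0.155,0.265,0],"turn":0},{"claw":0.2,"travel":[0.155,0.265,0],"turn":0},{"claw":0.2,"travel":[0.155,0.265,-0.25],"turn":0},{"claw":0.2,"travel":[0.155,0.265,-0.5],"turn":0},{"claw":0.2,"travel":[0.155,0.265,-0.525],"turn":0}]' 30 && python3 -m inch '[{"claw":0.2,"travel":[0,0,0],"turn":0},{"claw":-1,"travel":[0,0,0],"turn":0},{"claw":-1,"travel":[0,0,0],"turn":0},{"claw":-1,"travel":[0,0,0],"turn":0},{"claw":-1,"travel":[0,0,0],"turn":0}]'
```

```text
clock: 2.7
position: [0.4988, 0.0918, 0.1401]
ee_rot: [-0.002, 0.9, 0.435, -0.006]
contact_force: [-1.7, 0.3, 0.4]
width: 0.0515
gripper_force: 0.0
clock: 3.2
position: [0.5053, 0.0941, 0.1478]
ee_rot: [0.001, 0.9, 0.436, 0.002]
contact_force: [0.2, -1.5, 7.5]
width: 0.0149
gripper_force: 29.5
```

```bash
python3 -m inch '[{"claw":-1,"travel":[0.046,-0.034,0.015],"turn":0.028},{"claw":-1,"travel":[0.094,-0.063,0.015],"turn":0.056},{"claw":-1,"travel":[0.145,-0.088,0.015],"turn":0.083},{"claw":-1,"travel":[0.198,-0.109,0.015],"turn":0.111},{"claw":-1,"travel":[0.252,-0.125,0.015],"turn":0.139}]' && python3 -m inch '[{"claw":-1,"travel":[0.030,-0.007,0],"turn":0.014},{"claw":-1,"travel":[0.056,-0.011,0],"turn":0.028},{"claw":-1,"travel":[0.056,-0.011,0],"turn":0.028},{"claw":-1,"travel":[0.056,-0.011,0],"turn":0.028}]'
```

```text
clock: 3.7
position: [0.5531, 0.0697, 0.148]
ee_rot: [-0.001, 0.783, 0.622, -0.001]
contact_force: [-1.6, 1.7, -5.2]
width: 0.015
gripper_force: 31.2
clock: 4.1
position: [0.5647, 0.0673, 0.148]
ee_rot: [-0.0, 0.756, 0.654, -0.0]
contact_force: [0.8, -1.2, -5.0]
width: 0.0147
gripper_force: 31.1
```

```bash
python3 -m inch '[{"claw":-1,"travel":[0.012,-0.002,0],"turn":0.005},{"claw":-1,"travel":[0.012,-0.002,0],"turn":0.005}]' && python3 -m inch '[{"claw":-1,"travel":[0.01,-0.001,0],"turn":0},{"claw":-1,"travel":[0.01,-0.001,0],"turn":0}]'
```

```text
clock: 4.3
position: [0.5668, 0.0669, 0.148]
ee_rot: [-0.0, 0.751, 0.66, -0.001]
contact_force: [-1.1, -0.0, -6.6]
width: 0.0149
gripper_force: 31.1
clock: 4.5
position: [0.5674, 0.0668, 0.148]
ee_rot: [-0.002, 0.751, 0.66, -0.002]
contact_force: [-5.3, 0.2, -3.2]
width: 0.0153
gripper_force: 31.4
```

```bash
python3 -m inch '[{"claw":-1,"travel":[0.01,-0.001,0],"turn":0},{"claw":-1,"travel":[0.01,-0.001,0],"turn":0},{"claw":-1,"travel":[0.01,-0.001,0],"turn":0}]' && python3 -m inch '[{"claw":-1,"travel":[-0.005,0,0],"turn":0},{"claw":0.2,"travel":[-0.01,0,0],"turn":0},{"claw":0.2,"travel":[-0.01,0,0],"turn":0},{"claw":0.2,"travel":[-0.01,0,0.2],"turn":0},{"claw":0.2,"travel":[-0.01,0,0.45],"turn":0}]' && python3 -m inch '[{"claw":0.5,"travel":[-0.05,-0.55,0.1],"turn":0},{"claw":0.5,"travel":[-0.05,-0.55,0.1],"turn":0},{"claw":0.5,"travel":[-0.05,-0.55,0.1],"turn":0},{"claw":0.5,"travel":[-0.05,-0.55,0.1],"turn":0}]'
python3 - <<'E'
from h import *
snap("wrist","w3"); print(get_state()["position"], proj("w3",[.556,-.004,.128]))
E
```

```text
clock: 4.8
position: [0.5675, 0.0668, 0.1479]
ee_rot: [-0.003, 0.751, 0.66, -0.003]
contact_force: [-8.9, 1.0, -0.7]
width: 0.0148
gripper_force: 31.8
clock: 5.3
position: [0.5694, 0.0664, 0.2381]
ee_rot: [-0.001, 0.751, 0.66, -0.001]
contact_force: [2.0, 0.4, 0.1]
width: 0.051
gripper_force: 0.0
clock: 5.7
position: [0.5606, -0.0454, 0.2597]
ee_rot: [0.002, 0.752, 0.659, 0.001]
contact_force: [0.4, 0.8, -0.7]
width: 0.0644
gripper_force: 0.0
[ 0.56025502 -0.04384794  0.25893421] [245.17257451 136.81873338]
```

View pics/w3.png

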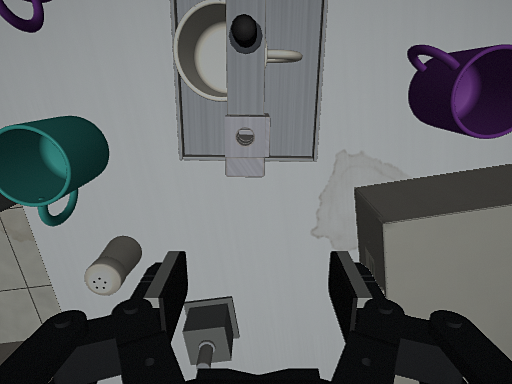

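The fork hole is at (245,136.5), right on the prediction. The bar lies centred in the fork and mug B stands upright. Now I'll take a close look at the pin.

```bash
python3 -m inch '[{"claw":0.3,"travel":[-0.23,-0.7,0],"turn":0},{"claw":0.3,"travel":[-0.23,-0.7,0],"turn":0},{"claw":0.3,"travel":[-0.23,-0.7,0],"turn":0}]' && python3 -m inch '[{"claw":0.2,"travel":[-0.23,-0.65,-0.1],"turn":0},{"claw":0.2,"travel":[-0.23,-0.65,-0.2],"turn":0},{"claw":0.2,"travel":[-0.23,-0.65,-0.35],"turn":0},{"claw":0.2,"travel":[-0.23,-0.65,-0.35],"turn":0}]'
python3 - <<'E'
from h import *
print("fork",plane("w3",245,136.5,.128), tri(("w3",245,136.5),("w2",384,170)))
im=snap("wrist","w4"); print(get_state()["position"],get_state()["ee_rot"], proj("w4",[.471,-.254,.084]))
w3=cv2.imread("pics/w3.png")[100:190,200:290]
c=np.hstack([cv2.resize(w3,(384,384),interpolation=cv2.INTER_CUBIC),im[:,48:-48,::-1][:, :416]]); cv2.imwrite("pics/z4.png",c)
E
```

```text
clock: 6.05
position: [0.5138, -0.1829, 0.258]
ee_rot: [-0.0, 0.75, 0.661, 0.001]
contact_force: [0.1, -0.5, -0.1]
width: 0.0551
gripper_force: 0.0
clock: 6.45
position: [0.4657, -0.3139, 0.1844]
ee_rot: [-0.003, 0.752, 0.659, -0.001]
contact_force: [-0.4, 1.1, -0.3]
width: 0.0511
gripper_force: 0.0
fork [ 0.55590657 -0.00374855  0.128     ] [ 0.55609274 -0.00357601  0.12840859]
[ 0.46596729 -0.3134326   0.18437844] [-3.30765977e-03  7.51738758e-01  6.59452605e-01 -4.01836581e-04] [256.41150699 113.9756479 ]
```

View pics/z4.png

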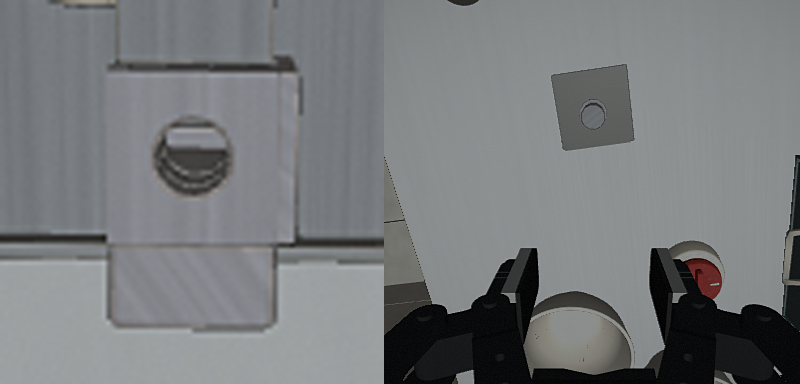

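The left crop shows the bar's hole lined up under the fork hole. On the right, the pin's head is at w4 (257,115). I'll check its height with two wrist views and then descend.

```bash
python3 - <<'E'
from h import *
print(plane("w4",257,115,.084),tri(("w4",257,115),("w1",289,103)),tri(("w4",257,115),("s0",338.8,184)))
E
python3 -m inch '[{"claw":0.2,"travel":[0.028,0.295,0],"turn":0},{"claw":0.2,"travel":[0.028,0.295,0],"turn":0},{"claw":0.2,"travel":[0.028,0.295,-0.15],"turn":0},{"claw":0.2,"travel":[0.028,0.295,-0.15],"turn":0}]'
```

```text
[ 0.4712899  -0.25468629  0.084     ] [ 0.4711518  -0.25532817  0.07534756] [ 0.47132259 -0.25493697  0.08009071]
clock: 6.9
position: [0.4726, -0.251, 0.1567]
ee_rot: [-0.003, 0.75, 0.661, -0.0]
contact_force: [-0.6, 1.2, -0.5]
width: 0.0512
gripper_force: 0.0
```

```bash
python3 -m inch '[{"claw":0.2,"travel":[0,0,-0.1],"turn":0},{"claw":0.2,"travel":[0,0,-0.25],"turn":0},{"claw":0.2,"travel":[0,0,-0.375],"turn":0},{"claw":0.2,"travel":[0,0,-0.375],"turn":0},{"claw":0.2,"travel":[0,0,-0.375],"turn":0}]'
```

```text
clock: 7.4
position: [0.4741, -0.2543, 0.0844]
ee_rot: [0.0, 0.751, 0.66, 0.0]
contact_force: [-0.1, -0.1, 0.1]
width: 0.0514
gripper_force: 0.0
```

```bash
python3 -m inch '[{"claw":0.2,"travel":[-0.014,-0.002,-0.03],"turn":0},{"claw":0.2,"travel":[-0.014,-0.002,-0.03],"turn":0},{"claw":-1,"travel":[-0.014,-0.002,-0.03],"turn":0},{"claw":-1,"travel":[-0.014,-0.002,-0.03],"turn":0},{"claw":-1,"travel":[-0.014,-0.002,-0.03],"turn":0}]' 40 && python3 -m inch '[{"claw":-1,"travel":[0,0,0],"turn":0},{"claw":-1,"travel":[0,0,0],"turn":0}]'
```

```text
clock: 7.9
position: [0.4707, -0.2552, 0.0779]
ee_rot: [0.001, 0.751, 0.66, 0.0]
contact_force: [0.2, 0.3, 2.6]
width: 0.0141
gripper_force: 38.9
clock: 8.1
position: [0.4707, -0.2552, 0.0779]
ee_rot: [0.001, 0.751, 0.66, 0.0]
contact_force: [0.4, 0.5, 5.0]
width: 0.0149
gripper_force: 39.0
```

```bash
python3 -m inch '[{"claw":-1,"travel":[0,0,0.1],"turn":0},{"claw":-1,"travel":[0,0,0.25],"turn":0},{"claw":-1,"travel":[0,0,0.45],"turn":0},{"claw":-1,"travel":[0,0,0.65],"turn":0},{"claw":-1,"travel":[0,0,0.8],"turn":0}]' && python3 -m inch '[{"claw":-1,"travel":[0.06,0.15,0],"turn":0},{"claw":-1,"travel":[0.12,0.35,0],"turn":0},{"claw":-1,"travel":[0.18,0.55,0],"turn":0},{"claw":-1,"travel":[0.24,0.75,0],"turn":0},{"claw":-1,"travel":[0.3,0.9,0],"turn":0}]' && python3 -m inch '[{"claw":-1,"travel":[0.05,0.15,0],"turn":0},{"claw":-1,"travel":[0.09,0.25,0],"turn":0},{"claw":-1,"travel":[0.127,0.3575,0],"turn":0},{"claw":-1,"travel":[0.127,0.3575,0],"turn":0},{"claw":-1,"travel":[0.127,0.3575,0],"turn":0}]'
python3 - <<'E'
from h import *
w=snap("wrist","w5"); s=snap("scene","s5"); snap("top","t5"); print(get_state()["position"],get_state()["ee_rot"])
p=proj("s5",[.556,-.004,.16]);print(p,proj("w5",[.556,-.004,.128]),proj("s5",[.556,-.004,.128]))
x,y=map(int,p); a=cv2.resize(s[y-50:y+50,x-50:x+50],(384,384),interpolation=cv2.INTER_CUBIC)
cv2.imwrite("pics/z5.png",np.hstack([a,w[:,48:-48]])[:,:,::-1])
E
```

```text
clock: 8.6
position: [0.4706, -0.2551, 0.2394]
ee_rot: [0.001, 0.751, 0.66, 0.0]
contact_force: [1.2, -0.7, -1.0]
width: 0.0146
gripper_force: 39.9
clock: 9.1
position: [0.5301, -0.0725, 0.2368]
ee_rot: [-0.001, 0.751, 0.66, -0.0]
contact_force: [0.6, -1.5, -1.9]
width: 0.0144
gripper_force: 39.9
clock: 9.6
position: [0.5554, -0.0034, 0.2367]
ee_rot: [-0.0, 0.751, 0.661, -0.001]
contact_force: [-0.3, 0.5, -0.8]
width: 0.0144
gripper_force: 39.9
[ 0.55534826 -0.00434551  0.23711724] [-1.89714406e-05  7.51449294e-01  6.59790734e-01 -3.81044521e-04]
[262.58590125 179.54157867] [260.65463966 198.74334416] [262.80203619 189.73383594]
```

View pics/z5.png

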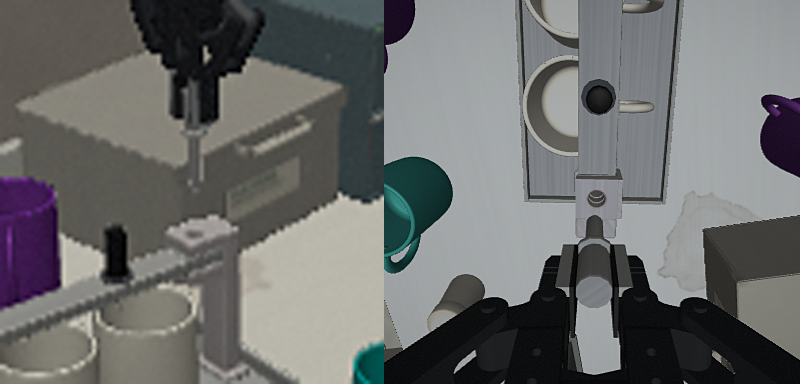

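The scene crop shows the pin vertical above the fork. In the wrist view the tip is near (260,218) and the fork hole at (260,198).

Run:
```python
from h import *
print("tip pred",proj("w5",[.5553,-.004,.163]),"fork",plane("w5",260,198.3,.128))
w=cv2.imread("pics/w5.png")[180:240,230:290]; cv2.imwrite("pics/z6.png",cv2.resize(w,(480,480),interpolation=cv2.INTER_CUBIC))
```

```text
tip pred [259.90531301 217.07405697] fork [ 0.55557557 -0.00360647  0.128     ]
```

View pics/z6.png

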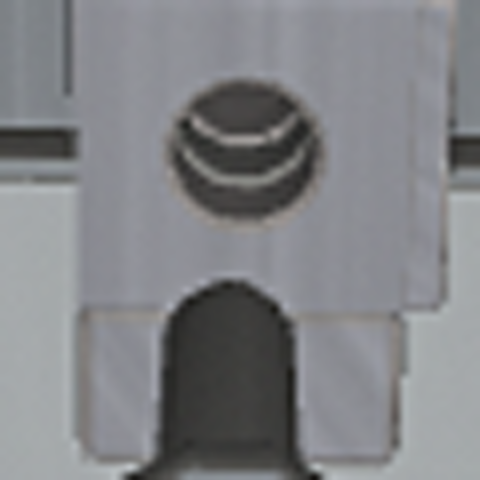

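The hole is at (260.9,198.8) and the tip at about (258.6,216). The tip is therefore about 1.7 mm short in x.

```bash
python3 -m inch '[{"claw":-1,"travel":[0.009,-0.002,0],"turn":0},{"claw":-1,"travel":[0.009,-0.002,-0.08],"turn":0},{"claw":-1,"travel":[0.009,-0.002,-0.16],"turn":0},{"claw":-1,"travel":[0.009,-0.002,-0.2],"turn":0},{"claw":-1,"travel":[0.009,-0.002,-0.2],"turn":0}]' && python3 -m inch '[{"claw":-1,"travel":[0,0,-0.03],"turn":0},{"claw":-1,"travel":[0,0,-0.06],"turn":0},{"claw":-1,"travel":[0,0,-0.06],"turn":0}]'
```

```text
clock: 10.25
position: [0.5568, -0.0042, 0.1962]
ee_rot: [-0.001, 0.751, 0.66, -0.001]
contact_force: [-0.8, 0.3, -0.1]
width: 0.0147
gripper_force: 39.9
clock: 10.55
position: [0.5572, -0.0038, 0.1848]
ee_rot: [-0.0, 0.751, 0.66, -0.0]
contact_force: [-0.5, -0.0, -1.4]
width: 0.0143
gripper_force: 39.9
```

```bash
python3 -m inch '[{"claw":-1,"travel":[0,0,-0.03],"turn":0},{"claw":-1,"travel":[0,0,-0.06],"turn":0},{"claw":-1,"travel":[0,0,-0.09],"turn":0},{"claw":-1,"travel":[0,0,-0.09],"turn":0}]' && python3 -m inch '[{"claw":-1,"travel":[0,0,-0.02],"turn":0},{"claw":-1,"travel":[0,0,-0.04],"turn":0},{"claw":-1,"travel":[0,0,-0.045],"turn":0},{"claw":-1,"travel":[0,0,-0.045],"turn":0}]'
```

```text
clock: 10.95
position: [0.5569, -0.0037, 0.1662]
ee_rot: [-0.001, 0.751, 0.66, -0.001]
contact_force: [-0.4, 0.4, -0.6]
width: 0.0147
gripper_force: 39.9
clock: 11.35
position: [0.5574, -0.0038, 0.1581]
ee_rot: [-0.0, 0.751, 0.66, -0.0]
contact_force: [-0.5, 0.2, -1.1]
width: 0.0145
gripper_force: 39.9
```

```bash
python3 -m inch '[{"claw":-1,"travel":[0,0,-0.008],"turn":0},{"claw":-1,"travel":[0,0,-0.012],"turn":0},{"claw":-1,"travel":[0,0,-0.012],"turn":0}]'
```

```text
clock: 11.65
position: [0.5576, -0.0038, 0.156]
ee_rot: [0.0, 0.751, 0.66, 0.0]
contact_force: [0.7, -0.8, -1.3]
width: 0.0143
gripper_force: 40.0
```

```bash
python3 -m inch '[{"claw":-1,"travel":[0,0,-0.008],"turn":0},{"claw":-1,"travel":[0,0,-0.008],"turn":0}]' && python3 -m inch '[{"claw":0.2,"travel":[0,0,0],"turn":0},{"claw":0.2,"travel":[0,0,0],"turn":0},{"claw":0.2,"travel":[0,0,0],"turn":0},{"claw":0.2,"travel":[0,0,0.15],"turn":0},{"claw":0.2,"travel":[0,0,0.35],"turn":0}]' && python3 -m inch '[{"claw":0.2,"travel":[-0.05,-0.3,0.2],"turn":0},{"claw":0.2,"travel":[-0.05,-0.3,0.2],"turn":0},{"claw":0.2,"travel":[-0.05,-0.3,0.2],"turn":0}]'
python3 - <<'E'
from h import *
w=snap("wrist","w7"); s=snap("scene","s7"); print(get_state()["position"])
a=cv2.resize(s[140:290,160:310],(384,384),interpolation=cv2.INTER_CUBIC)
cv2.imwrite("pics/z7.png",np.hstack([a,w[:,48:-48]])[:,:,::-1])
E
```

```text
clock: 11.85
position: [0.5577, -0.0038, 0.1559]
ee_rot: [0.0, 0.751, 0.66, 0.0]
contact_force: [-1.9, 0.3, 8.1]
width: 0.0144
gripper_force: 40.8
clock: 12.35
position: [0.556, -0.0037, 0.2226]
ee_rot: [-0.002, 0.751, 0.66, -0.002]
contact_force: [0.5, -1.1, -0.8]
width: 0.0512
gripper_force: 0.0
clock: 12.65
position: [0.5485, -0.0662, 0.2665]
ee_rot: [0.002, 0.752, 0.659, 0.001]
contact_force: [-0.2, -0.3, -1.1]
width: 0.0513
gripper_force: 0.0
[ 0.54731807 -0.06363089  0.26384359]
```

View pics/z7.png

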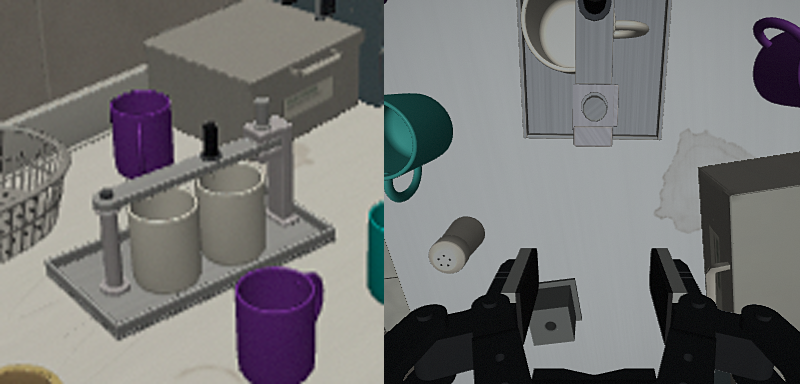

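The pin is seated upright with its collar on the fork, contact showed at the expected height of 0.156 m, and the bar is closed. Both mugs are standing and the gripper is clear.

```bash
python3 -c "
from rig import ticket
print(ticket.sign_off())"
```

```text
the job is handed in; nothing more can be done
None
```

The job is handed in at about 12.7 s: the bar is closed against its stop, the pin is through fork and bar with its collar on the fork, both mugs are standing in the carrier, and the arm touched none of the bystanders.

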